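# Unhook the top drying boat from its nested stack and load it through the dryer's dust flap

## Robot

A 6-joint arm with a two-finger parallel gripper is mounted at the origin on a cart in front of the work surface, level with it; the furniture and walls round the work are solid. World frame = base frame: x ahead of the robot, y to its left, z up, the work surface at z = 0. Lengths are in m, angles in rad, forces in N, time in s.
With the tool pointing down it reaches from about 0.275 to 0.75 m from the base axis. Payload 10.2 kg.
Tool frame: the origin (TCP) lies midway between the tips of the shut fingers; the grasp point (between the pads) lies 19 mm behind it; z points along the fingers, x is the direction in which the jaws open and shut, and the axes are right-handed (so a half turn about z gives the same grasp; the last joint's range is limited). The gripper opens to 85 mm and grips with 20 to 120 N. Pads are 22 mm wide; open, the fingers measure 114 mm over their backs; the gripper's body (76 mm by 85 mm) begins 54 mm behind the grasp point. The pads swing forward as they close: fully open they stand 13 mm farther back than shut.
Start: joints at [0.969, 0.313, 1.498, -0, 1.331, -0.223], TCP at [0.194, 0.488, 0.194] pointing down, gripper open.
Joint ranges: [-2.94, 2.94], [-0.97, 2.17], [0.19, 2.56], [-1.23, 4.37], [0.02, 3.11], [-2.88, 2.88]. Speed limits (rad/s): [2.39, 2.39, 3.01, 3.14, 3.14, 3.14].

## Interface

Orientations are given as a rotation vector (axis times angle).
In Python, from station import bot gives the robot as it stands. The module is installed in compiled form; this text tells all that it offers.
- The arm moves only by the tool step_arm, never from a script. Its argument "increments" is a list of rows, each a list of 3 entries, a list of its own where there are three numbers: the closure, from -1 (fully open) to 1 (shut), then the shift along the world's x, y, z in units of 15 cm (1.0 is 15 cm), then the turn, a rotation vector about the world's x, y, z in units of 180 degrees (1.0 is 180 degrees). In form: [[hand, [x, y, z], [wx, wy, wz]], ...]. A call has 1 to 20 rows; each row is the pose to reach, as a shift and turn from the pose commanded when the call began, turning the shorter way round; what a row does not reach only later rows make up. A row lasts 1/8 s, in which the tool goes at most 62.5 mm and 10.7 degrees, less where a joint would pass 70% of its speed; a pose out of reach is approached as far as the arm can. A call with a number of a shift or a turn outside -1 to 1 is refused whole. A call with a gripper value outside its range is refused whole. The fingers move at their own pace and stop on an object; "force" is the grip in N (left out, the last holds). Time passes only in rows, so rows that repeat a pose let the fingers close. It gives the time, the measured TCP pose, the force and the opening at its end, in the units of the state.
- bot.get_obs(): the state, without advancing time (a new reading comes with each control period).
- bot.grab_frame(name): name is "scene" or "top" or "wrist"; returns a dict with "img" (384x512x3 uint8, red, green, blue), "K" (3x3 intrinsics, pixels), "rvec" (rotation vector, rad) and "tvec" (3), from world to camera coordinates, as OpenCV has them. Camera axes: x right, y down, z forward; pixel columns grow to the right and rows downward; lengths in m; the calibration is good to about 2 mm. A picture is of the moment at which its call begins. There is no depth.
- bot.job_done(): hands the job in, once; it reports no verdict.
Trained networks look in a picture, given as the dict that the camera call returned (one of the last four; its "shot" number tells which), for a name from the list of things; names that differ only in an ending like _2 or _b are one class to them, and where a whole thing is asked for, a point or a joint stands for the part that bears it (a point fixed in the world has none). Each returns a list of dicts, best first, with "confidence" (0 to 1); they miss things now and then, are a little off and sometimes report something else, mostly with a low value. They report only what shows in the picture. A call takes as long as a camera call.
- bot.find_in(picture, thing): "rect" ([left, top, right, bottom] as shares, 0 to 1, of the picture: columns of its width, rows of its height, round what is visible of it).
- bot.silhouettes(picture, thing): "mask" (384x512 bool, what is visible of it) and "rect" ([left, top, right, bottom] as shares, 0 to 1, of the picture: columns of its width, rows of its height, round what is visible of it).
- bot.tip_of(picture, thing): "point" ([column, row] as shares, 0 to 1, of the picture: columns of its width, rows of its height: a listed point, or the origin of a listed thing).
The state is a dict: "t": time; "joint_positions": joint angles; "dq": joint speeds; "effort": joint torques, N m; "eef_pos": TCP position; "tcp_rot": TCP orientation; "wrist_force": force on the tool from outside, world axes, zero at the start; "torque": the same for the moment, N m; "gripper_width": finger opening in m.
Only numpy, scipy, OpenCV 4.12 (cv2) and the standard library are available. Lean on these libraries where they do the work, as an engineer would, in place of code of your own. Each camera call takes 0.05 s, during which the arm holds its last target. There are 200 camera calls.

## Task

Take the top drying boat off the nested stack, where it is hooked at its far end into the boat below, without pulling that one up or shifting the two that stay on the stand. Then load it into the benchtop dryer, far end first through the orange dust flap, until it is fully home against the back stop, lying level on the track, with the flap fallen shut behind it and only the handle sticking out.

Things in the scene. Friction and masses are not known exactly. Their poses are not given: they have to be found in the camera images.
- boat_top_mid (a point): Top boat of three nested ones, blue-grey plastic, about 90 g: open trough 110 x 66 mm (x, y) at its rim, 30 mm high, with a flat handle at its -x end. This point: middle of the trough, 15 mm above its underside. x runs from the handle to the far end, z up. A skirt hangs round the rim, 16 to 30 mm above the underside; below it the walls taper in to a floor of 78 x 34 mm.
- boat_top_handle (a point): Middle of the top boat's handle, a bar 24 mm wide (y), 6 mm thick and 70 mm long: it runs from x = -55 to -125 mm of the boat, this point is at x = -90 mm, 19 mm above the boat's underside, half-way through the thickness. The next boat's handle is 14 mm lower, 8 mm clear: fingers that straddle the handle must end no more than 10 mm below this point. Axes as the boat's.
- boat_top_far (a point): Bottom edge of the top boat's far skirt (x = +54 mm, 16 mm above its underside): the edge it turns about when its handle end is tipped up. Each skirt stands on the rim of the boat below, boats 14 mm apart in height, about 2 mm play all round. Turning about this edge needs almost no force and leaves the next boat at rest.
- boat_top_lug (a point): Tip of the rigid lug under the far end (x = +50.5 mm, 2 to 5 mm above the underside, 14 mm wide). It sits in a slot in the end wall of the next boat: lifted level, the boat rises 4 mm, then the lug carries the next one up. Tipped 25 to 30 degrees, then drawn 20 mm or more along its own slope, handle first, it is out and lifts away freely. Set back level in the nest it hooks again.
- boat_next_mid (a point): The boat below the top one, same shape, blue-grey, loose; middle of its trough, 15 mm above its underside. It must stay put: not even briefly more than 15 mm off.
- boat_bottom_mid (a point): The lowest boat, same shape, lying loose in the stand; middle of its trough, 15 mm above its underside. It must stay put: not even briefly more than 15 mm off.
- stand: White fixed stand under the stack, 144 x 80 mm; base 8 mm thick with low curbs and end blocks up to 24 mm. Origin at bench height under the middle of the stack, axes as the boats'. The lowest boat's underside is 8 mm above the bench.
- dryer: White fixed dryer with a metal feed track. Origin: at bench height below the middle of a boat that is fully home; x points inward, z up. Housing x = -95 to +92 mm, 124 mm wide, 74 mm high (92 mm from x = +56 mm on). Back stop at x = +56 mm: a boat against it has its middle at x = +1 mm, and its handle ends at x = -124 mm, 29 mm outside the housing.
- dryer_track (a point): Where a boat's middle (15 mm above its underside) is when it stands on the feed track before the flap: x = -165 mm of the dryer, 23 mm above the bench; axes as the dryer's. The track's floor is 8 mm above the bench, from x = -240 mm into the dryer. Curbs 10 mm high, inner faces at y = +-24.5 mm, guide the tapered boat, 3 mm play. A boat's handle is then 24 to 30 mm above the bench.
- flap (a joint): Orange dust flap in the mouth, 84 mm wide, hinged on its top edge 48 mm above the bench at x = -89 mm of the dryer, 28 mm long, with a 38 mm wide notch for the handle in its lower middle. 0 = shut, grows as it swings inward, to 1.45 rad. A light spring shuts it; 0.5 to 1 N opens it. It rests on a boat that passes and falls shut only once the boat is within some 6 mm of the back stop.

How it is judged:
On the way, in this order (a step that is already met when the one before it is completed fails the run):
1. the top boat is off the stack, and the two others are still in their places (distance between boat_top_mid and boat_next_mid above 0.08 m and distance of each of boat_next_mid, boat_bottom_mid from where it was at the start of the episode below 0.012 m), for 0.1 s.
2. the boat's far end is in the mouth and holds the flap open (value of joint flap above 0.6 rad and x of boat_top_mid in the frame of dryer between -0.14 and -0.02 m), for 0.05 s.
At the end, for the whole second after the job is handed in: The boat that was on top lies level in the dryer, within about 6 mm of the back stop and centred in the track; the flap is shut (under 0.1 rad) with only the handle out; the other two boats are within 12 mm of where they stood (x of boat_top_mid in the frame of dryer above -0.005 m and y of boat_top_mid in the frame of dryer between -0.008 and 0.008 m and z of boat_top_mid in the frame of dryer below 0.028 m and angle between boat_top_mid's own z axis and vertical below 0.1 rad and value of joint flap below 0.1 rad and distance of each of boat_next_mid, boat_bottom_mid from where it was at the start of the episode below 0.012 m); the robot touches nothing.
It fails at once if the next boat was dragged up or shifted (more than 15 mm) (distance of boat_next_mid from where it was at the start of the episode above 0.015 m).
It fails at once if the lowest boat was dragged up or shifted (more than 15 mm) (distance of boat_bottom_mid from where it was at the start of the episode above 0.015 m).
It also fails if it takes over 56 s, if anything falls off the work surface, if the arm or the gripper's body presses on something with over 40 N, if the wrist force passes 120 N, or if a joint passes its speed limit or range.

## Working session

There is one attempt and no reset: what is moved stays moved. The work goes in short steps, Python scripts to look and compute and a tool call to move; the robot and the scene stay as the last step left them, time stands still between calls to the robot, and variables do not carry over. Pictures are saved under pics/ and viewed, about 8 in all and at most 12, crops included, and the job is handed in when it is done.

Besides the shell and the picture viewer there is one more tool, called by a JSON object that holds its "op" and its "data", one argument or row to a line. step_arm: Moves the arm, as the interface text tells. Its arguments: {"type":"object","properties":{"increments":{"type":"array"},"force":{"type":"number"}},"required":["increments"]}

```bash
mkdir -p pics; cat > h.py <<'E'
import numpy as np, cv2
from station import bot
from scipy.spatial.transform import Rotation as R
def P(f):
    Rm=cv2.Rodrigues(np.array(f["rvec"],float))[0]; return np.array(f["K"]),Rm,np.array(f["tvec"],float).ravel()
def ray(f,s):
    K,Rm,t=P(f); p=np.array([s[0]*512,s[1]*384,1.]); d=Rm.T@np.linalg.inv(K)@p; return -Rm.T@t,d/np.linalg.norm(d)
def onz(f,s,z):
    o,d=ray(f,s); return o+d*(z-o[2])/d[2]
def tri(rs):
    A=0;b=0
    for o,d in rs:
        M=np.eye(3)-np.outer(d,d);A=A+M;b=b+M@o
    x=np.linalg.solve(A,b); return x,[np.linalg.norm((np.eye(3)-np.outer(d,d))@(x-o)) for o,d in rs]
E
python3 - <<'E'
from h import *
fs={n:bot.grab_frame(n) for n in("scene","top")}
for n,f in fs.items(): cv2.imwrite(f"pics/{n}0.png",f["img"][:,:,::-1])
for th in "boat_top_mid boat_top_handle boat_top_far boat_next_mid boat_bottom_mid stand dryer dryer_track flap".split():
    rs=[]
    for n,f in fs.items():
        r=bot.tip_of(f,th)
        for q in r[:2]: print(th,n,np.round(np.array(q["point"])*[512,384],1),round(q["confidence"],2))
        if r: rs.append(ray(f,r[0]["point"]))
    if len(rs)==2: x,e=tri(rs);print("   ->",x.round(4),np.round(e,4))
print(bot.get_obs())
E
```

```text
boat_top_mid top [169.6 192.3] 0.61
boat_top_mid top [172.3 173.1] 0.3
boat_top_handle scene [171.8 186.6] 0.9
boat_top_handle top [169.8 231.4] 0.61
   -> [0.4712 0.1615 0.0556] [0.0042 0.0042]
boat_top_far scene [214.6 165.8] 0.63
boat_top_far top [169.7 166.6] 0.78
   -> [0.6203 0.1603 0.047 ] [0.0004 0.0004]
boat_next_mid scene [198.8 177.3] 0.82
boat_next_mid scene [170.8 185.3] 0.2
boat_next_mid top [173.7 191. ] 0.7
   -> [0.5616 0.1564 0.0402] [0.0048 0.0048]
boat_bottom_mid top [173.7 194.3] 0.64
boat_bottom_mid top [169.1 190.7] 0.47
stand scene [200.1 189.7] 0.86
dryer scene [345.3 254.1] 0.79
dryer top [354.4 177. ] 0.69
   -> [ 0.5934 -0.2708 -0.003 ] [0.0008 0.0008]
dryer_track scene [277.5 232.3] 0.81
dryer_track top [290.9 201.5] 0.94
   -> [ 0.5382 -0.1164  0.0134] [0.0022 0.0022]Traceback (most recent call last):
  File "<stdin>", line 7, in <module>
ValueError: it knows: boat_bottom_mid, boat_next_mid, boat_top_far, boat_top_handle, boat_top_lug, boat_top_mid, dryer, dryer_track, stand
```

```bash
python3 -c "
import cv2,numpy as np
cv2.imwrite('pics/both0.png',cv2.resize(np.hstack([cv2.imread('pics/scene0.png'),cv2.imread('pics/top0.png')]),(800,300)))"
```

```text
(no output)
```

View pics/both0.png

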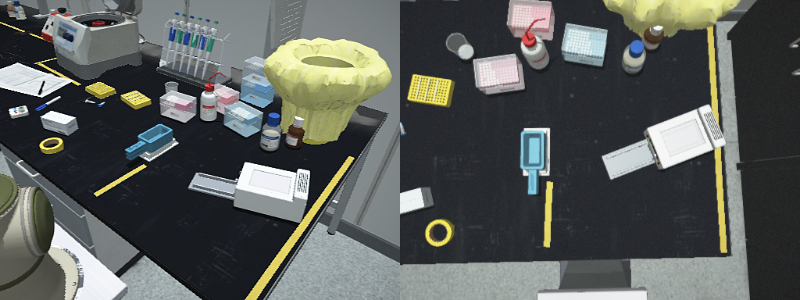

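The stack is at about (0.565, 0.16) with its handle towards the robot. The dryer and track lie to the right, at about (0.59, -0.27), with a yaw near -70°.

```bash
python3 - <<'E'
from h import *
f=bot.grab_frame("top")
for th,z in [("boat_top_mid",.051),("boat_top_handle",.055),("boat_top_far",.052),("stand",0),("dryer",0),("dryer_track",.023)]:
    print(th,[(onz(f,q["point"],z).round(4),round(q["confidence"],2)) for q in bot.tip_of(f,th)[:2]])
for th in("boat_top_mid","dryer","stand"):
    for q in bot.silhouettes(f,th)[:1]:
        c,s,a=cv2.minAreaRect(np.argwhere(q["mask"])[:,::-1].astype(np.float32)); print(th,c,s,a,q["confidence"])
o=bot.get_obs(); print({k:np.round(v,4) for k,v in o.items()}); print(R.from_rotvec(o["tcp_rot"]).as_matrix().round(3))
E
```

```text
boat_top_mid [(array([0.564 , 0.1546, 0.051 ]), 0.81)]
boat_top_handle [(array([0.4743, 0.1591, 0.055 ]), 0.98)]
boat_top_far [(array([0.6176, 0.1574, 0.052 ]), 0.83)]
stand [(array([0.5651, 0.1616, 0.    ]), 0.59)]
dryer [(array([ 0.595 , -0.2668,  0.    ]), 0.73)]
dryer_track [(array([ 0.5277, -0.1201,  0.023 ]), 0.93), (array([0.6143, 0.1622, 0.023 ]), 0.32)]
boat_top_mid (168.72735595703125, 207.270751953125) (30.57980728149414, 81.53166961669922) 2.4895527362823486 0.92
stand (175.0383758544922, 194.46438598632812) (34.30980682373047, 62.06855773925781) 2.12109637260437 0.74
{'t': np.float64(1.4), 'joint_positions': array([ 0.9686,  0.3129,  1.4977, -0.    ,  1.331 , -0.2234]), 'dq': array([ 0.001 , -0.0005, -0.0011, -0.0006,  0.002 ,  0.0005]), 'effort': array([ 4.00000e-04, -4.12174e+01, -2.59897e+01, -2.00000e-04,
        6.00000e-04, -0.00000e+00]), 'eef_pos': array([0.1942, 0.4878, 0.1937]), 'tcp_rot': array([-2.5999e+00, -1.7635e+00, -1.0000e-04]), 'wrist_force': array([-0.455 ,  0.5884, -0.2359]), 'torque': array([0.0319, 0.0372, 0.0242]), 'gripper_width': np.float64(0.0857)}
[[ 0.37   0.929  0.   ]
 [ 0.929 -0.37   0.   ]
 [ 0.     0.    -1.   ]]
```

{"op": "step_arm", "data": {
  "increments": [
    [-1,[0.85,-1,0.1],[0,0,0.05]],
    [-1,[0.85,-1,0.1],[0,0,0.111]],
    [-1,[0.85,-1,0.1],[0,0,0.111]],
    [-1,[0.85,-1,0.1],[0,0,0.111]]
  ]
}}

```text
t: 1.9
eef_pos: [0.3234, 0.3357, 0.2091]
tcp_rot: [2.257, 2.184, 0.001]
wrist_force: [-0.9, 0.3, 0.3]
gripper_width: 0.0854
```

{"op": "step_arm", "data": {
  "increments": [
    [0,[0.8,-1,0],[0,0,0]],
    [0,[0.8,-1,0],[0,0,0]],
    [0,[0.8,-1,0],[0,0,0]],
    [0,[0.8,-1,0],[0,0,0]]
  ]
}}

```text
t: 2.4
eef_pos: [0.4434, 0.185, 0.2085]
tcp_rot: [2.26, 2.182, -0.0]
wrist_force: [-0.1, 1.0, 0.2]
gripper_width: 0.0426
```

```bash
python3 - <<'E'
from h import *
f=bot.grab_frame("wrist"); cv2.imwrite("pics/w1.png",f["img"][:,:,::-1])
K,Rm,t=P(f); print("cam",(-Rm.T@t).round(3))
for th,z in [("boat_top_mid",.051),("boat_top_handle",.055),("boat_top_far",.052),("stand",0)]:
    print(th,[(np.round(np.array(q["point"])*[512,384],1),onz(f,q["point"],z).round(4),round(q["confidence"],2)) for q in bot.tip_of(f,th)[:2]])
E
```

```text
cam [0.371 0.187 0.389]
boat_top_mid [(array([228.7, 271.5]), array([0.5629, 0.1524, 0.051 ]), 0.59)]
boat_top_handle [(array([229.1, 192.7]), array([0.4702, 0.1583, 0.055 ]), 0.62)]
boat_top_far [(array([233.4, 313.2]), array([0.6165, 0.1549, 0.052 ]), 0.57)]
stand []
```

View pics/w1.png

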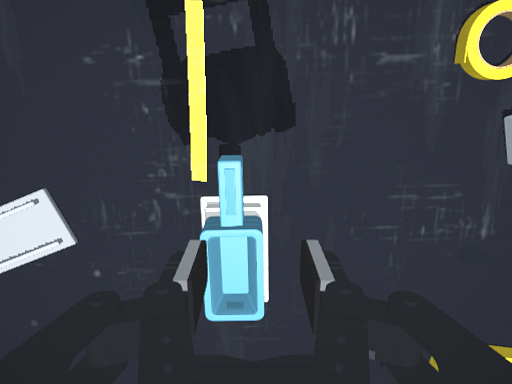

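The wrist view shows the handle running from (230, 157) to (231, 225) and the trough rim from (232, 230) to (235, 320). The boat is nearly aligned with x.

```bash
python3 - <<'E'
from h import *
f=bot.grab_frame("wrist")
px=lambda u,v,z: onz(f,(u/512,v/384),z)
a=px(230.5,157,.058);b=px(235,319,.066);c=px(231,220,.058);print(a,c,b)
d=b-a;print(np.degrees(np.arctan2(d[1],d[0])),np.linalg.norm(d[:2]))
hsv=cv2.cvtColor(f["img"],cv2.COLOR_RGB2HSV);m=cv2.inRange(hsv,(90,80,80),(110,255,255));m[:150]=0;m[330:]=0;m[:,:195]=0;m[:,270:]=0
for v in range(155,322,8):
    x=np.where(m[v])[0]
    if len(x): w=[px(x[0],v+.5,.058 if v<226 else .066),px(x[-1]+1,v+.5,.058 if v<226 else .066)];print(v,x[0],x[-1],np.round((w[0]+w[1])/2,4),round(w[0][1]-w[1][1],4))
E
```

```text
[0.43045538 0.1657371  0.058     ] [0.49678719 0.16309627 0.058     ] [0.61190882 0.16263793 0.066     ]
-0.9785009766019584 0.18147991024506724
163 214 238 [0.4369 0.1615 0.058 ] -0.0247
171 213 238 [0.445  0.1606 0.058 ] -0.0259
179 213 239 [0.4532 0.1606 0.058 ] -0.0271
187 214 239 [0.4615 0.1607 0.058 ] -0.0263
195 214 239 [0.47   0.1603 0.058 ] -0.0265
203 216 238 [0.4786 0.1604 0.058 ] -0.0236
211 216 239 [0.4873 0.1604 0.058 ] -0.0248
219 205 254 [0.4962 0.1621 0.058 ] -0.052
227 200 257 [0.5018 0.1613 0.066 ] -0.0593
235 196 257 [0.5106 0.1588 0.066 ] -0.0639
243 206 258 [0.5198 0.1641 0.066 ] -0.055
251 207 258 [0.529  0.1642 0.066 ] -0.0544
259 207 258 [0.5382 0.1638 0.066 ] -0.0548
267 207 258 [0.5476 0.1633 0.066 ] -0.0552
275 208 258 [0.5572 0.1634 0.066 ] -0.0545
283 207 258 [0.5669 0.1625 0.066 ] -0.056
291 204 258 [0.5767 0.1604 0.066 ] -0.0597
299 202 258 [0.5867 0.1588 0.066 ] -0.0624
307 200 259 [0.5969 0.1578 0.066 ] -0.0662
315 200 259 [0.6072 0.1573 0.066 ] -0.0667
```

{"op": "step_arm", "data": {
  "increments": [
    [0,[0.122,-0.181,-0.3],[0,0,0.004]],
    [0,[0.122,-0.181,-0.6],[0,0,0.004]],
    [0,[0.122,-0.181,-0.72],[0,0,0.004]],
    [0,[0.122,-0.181,-0.72],[0,0,0.004]]
  ]
}}

```text
t: 3.2
eef_pos: [0.4589, 0.1613, 0.0999]
tcp_rot: [-2.238, -2.202, 0.003]
wrist_force: [-0.1, -0.8, 0.8]
gripper_width: 0.0428
```

```bash
python3 - <<'E'
from h import *
f=bot.grab_frame("wrist"); cv2.imwrite("pics/w2.png",f["img"][:,:,::-1])
o=bot.get_obs();print(o["eef_pos"],o["tcp_rot"])
for q in bot.tip_of(f,"boat_top_handle")[:2]: print(np.round(np.array(q["point"])*[512,384],1),onz(f,q["point"],.055).round(4),q["confidence"])
E
```

```text
[0.45976292 0.1613197  0.10106649] [-2.23945020e+00 -2.20322246e+00 -2.15191990e-05]
[248.8 213.7] [0.4693 0.1571 0.055 ] 0.69
```

View pics/w2.png

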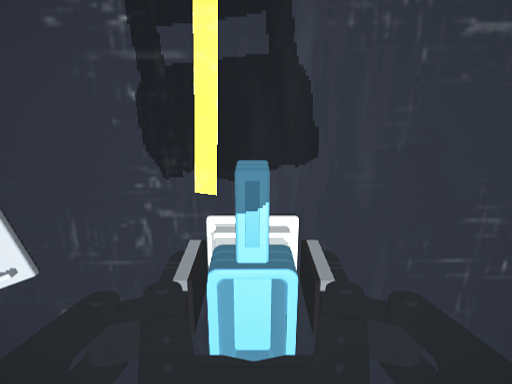

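The handle is centred at column 252 and the jaws at column 254, so it's aligned. I'll descend and grip.

{"op": "step_arm", "data": {
  "increments": [
    [0,[0,0,-0.2],[0,0,0]],
    [0,[0,0,-0.33],[0,0,0]],
    [0,[0,0,-0.367],[0,0,0]],
    [0,[0,0,-0.367],[0,0,0]],
    [1,[0,0,-0.367],[0,0,0]],
    [1,[0,0,-0.367],[0,0,0]],
    [1,[0,0,-0.367],[0,0,0]],
    [1,[0,0,-0.367],[0,0,0]]
  ],
  "force": 50
}}

```text
t: 4.3
eef_pos: [0.46, 0.1607, 0.0457]
tcp_rot: [2.241, 2.202, 0.0]
wrist_force: [-0.1, 0.5, -0.1]
gripper_width: 0.0003
```

```bash
python3 - <<'E'
from h import *
f=bot.grab_frame("wrist"); g=bot.grab_frame("scene")
cv2.imwrite("pics/w3.png",np.hstack([f["img"][100:,100:400],g["img"][100:,60:360]])[:,:,::-1])
o=bot.get_obs();p=o["eef_pos"];print(p,o["tcp_rot"],o["gripper_width"],o["wrist_force"])
# tilt plan: rotation about pivot
piv=np.array([.613,.158,.052])
for a in (4,8,12,16,20,24,28):
    d=R.from_rotvec([0,np.radians(a),0]).apply(p-piv)+piv-p; print(a,(d/.15).round(3),a/180)
s=np.radians(28);print("draw30",(np.array([-np.cos(s),0,np.sin(s)])*.03/.15).round(3))
E
```

```text
[0.45996055 0.16062607 0.04566509] [-2.24081741e+00 -2.20186780e+00  2.60298892e-05] -2.5300803105130607e-05 [ 0.36481329 -0.45354506 -0.18964324]
4 [-0.     0.     0.071] 0.022222222222222223
8 [0.004 0.    0.142] 0.044444444444444446
12 [0.014 0.    0.213] 0.06666666666666667
16 [0.028 0.    0.283] 0.08888888888888889
20 [0.047 0.    0.351] 0.1111111111111111
24 [0.071 0.    0.419] 0.13333333333333333
28 [0.1   0.    0.484] 0.15555555555555556
draw30 [-0.177  0.     0.094]
```

View pics/w3.png

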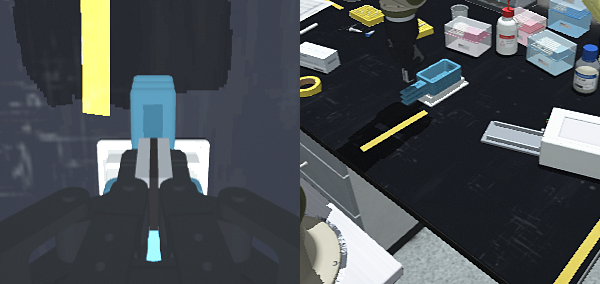

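```bash
python3 - <<'E'
from h import *
f=bot.grab_frame("wrist"); g=bot.grab_frame("scene")
K,Rm,t=P(f);print(K[0,0],"cam",-Rm.T@t, "axis",Rm[2])
def pr(f,p):
    K,Rm,t=P(f);c=Rm@np.array(p)+t;u=K@c;return (u[:2]/u[2]).round(1)
for p in [(.46,.1606,.0457),(.433,.161,.058),(.433,.161,.044),(.433,.161,.030),(.5,.159,.058)]: print(p,pr(f,p),pr(g,p))
r=cv2.resize
A=r(f["img"][160:384,170:350],(480,600),interpolation=2);u=pr(g,(.49,.16,.06)).astype(int)
B=r(g["img"][u[1]-75:u[1]+75,u[0]-40:u[0]+40],(320,600),interpolation=2);print(u)
cv2.imwrite("pics/w4.png",np.hstack([A,B])[:,:,::-1])
E
```

```text
340.16818544600835 cam [0.38742318 0.16138566 0.22580818] axis [ 0.28812143 -0.00617755 -0.95757395]
(0.46, 0.1606, 0.0457) [254.6 223.8] [170.8 192. ]
(0.433, 0.161, 0.058) [254.6 183.7] [161.9 192.8]
(0.433, 0.161, 0.044) [254.5 177. ] [162.6 197.3]
(0.433, 0.161, 0.03) [254.4 171.2] [163.2 201.8]
(0.5, 0.159, 0.058) [253.  297.6] [182.4 181.4]
[179 182]
```

View pics/w4.png

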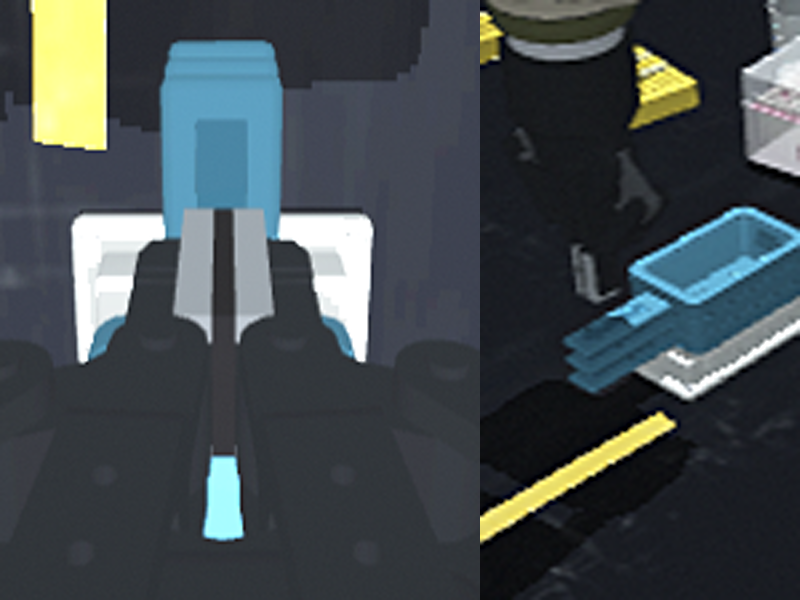

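```bash
python3 - <<'E'
from h import *
f=bot.grab_frame("wrist"); g=bot.grab_frame("scene")
for a,b in [((254.3,238),(168.5,182.5)),((254.3,238),(169,181))]:
    print(tri([ray(f,(a[0]/512,a[1]/384)),ray(g,(b[0]/512,b[1]/384))]))
o,d=ray(f,(254.3/512,238/384)); 
for x in (.45,.455,.46,.465): print(o+d*(x-o[0])/d[0])
o,d=ray(g,(168.5/512,182.5/384)); 
for z in (.05,.06,.07,.08): print(o+d*(z-o[2])/d[2])
ob=bot.get_obs();print(ob["eef_pos"],ob["gripper_width"],ob["joint_positions"])
K,Rm,t=P(g);print(-Rm.T@t)
E
```

```text
(array([0.45559577, 0.16019833, 0.07674133]), [np.float64(0.0008608174626682961), np.float64(0.0008608174626682017)])
(array([0.45557352, 0.15969048, 0.08039277]), [np.float64(0.0024336602360814155), np.float64(0.0024336602360814186)])
[0.45       0.16054611 0.08715992]
[0.455      0.16047897 0.07608488]
[0.46       0.16041183 0.06500984]
[0.465      0.16034469 0.0539348 ]
[0.48085496 0.19196558 0.05      ]
[0.47179988 0.18012917 0.06      ]
[0.4627448  0.16829276 0.07      ]
[0.45368971 0.15645635 0.08      ]
[0.45995973 0.1606213  0.04563242] -5.167794359863387e-05 [ 9.49453276e-02  4.09278975e-01  1.79057826e+00 -3.19793497e-05
  9.41761322e-01 -1.45832993e+00]
[-0.06563444 -0.52238149  0.6535167 ]
```

The shut tips show about 20–30 mm above the reported TCP in both views, so the fingers closed above the handle. I'll reopen, go lower, and look before closing.

{"op": "step_arm", "data": {
  "increments": [
    [0,[0,0,0],[0,0,0]],
    [0,[0,0,0],[0,0,0]],
    [0,[0,0,0],[0,0,0]],
    [0,[0,0,-0.067],[0,0,0]],
    [0,[0,0,-0.133],[0,0,0]],
    [0,[0,0,-0.133],[0,0,0]]
  ]
}}

```text
t: 5.35
eef_pos: [0.4593, 0.1605, 0.0246]
tcp_rot: [-2.24, -2.201, 0.003]
wrist_force: [-0.1, 0.2, 0.9]
gripper_width: 0.0425
```

```bash
python3 - <<'E'
from h import *
f=bot.grab_frame("wrist"); g=bot.grab_frame("scene");o=bot.get_obs();print(o["eef_pos"],o["gripper_width"],o["wrist_force"])
r=cv2.resize
A=r(f["img"][160:384,140:370],(460,448),interpolation=2)
B=r(g["img"][132:232,139:213],(332,448),interpolation=2)
cv2.imwrite("pics/w5.png",np.hstack([A,B])[:,:,::-1])
E
```

```text
[0.45993646 0.16062982 0.02554602] 0.042793002696019496 [ 0.37656961 -0.87226519  0.30575854]
```

View pics/w5.png

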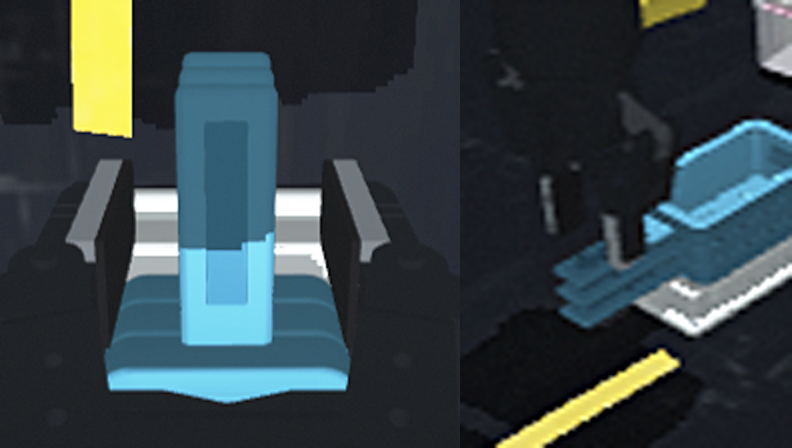

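```bash
python3 - <<'E'
from h import *
f=bot.grab_frame("wrist"); g=bot.grab_frame("scene")
o,d=ray(g,(174.7/512,191.8/384))
for y in (.130,.134,.138): print("scene",(o+d*(y-o[1])/d[1]).round(4))
for u in (199,310):
    o,d=ray(f,(u/512,240/384))
    for x in (.449,.455,.46,.471): print("wrist",u,(o+d*(x-o[0])/d[0]).round(4))
E
```

```text
scene [0.4483 0.13   0.0669]
scene [0.4514 0.134  0.0634]
scene [0.4546 0.138  0.0598]
wrist 199 [0.449  0.1366 0.0704]
wrist 199 [0.455  0.1342 0.0573]
wrist 199 [0.46   0.1322 0.0463]
wrist 199 [0.471  0.1277 0.0221]
wrist 310 [0.449  0.1844 0.0722]
wrist 310 [0.455  0.1866 0.0592]
wrist 310 [0.46   0.1885 0.0484]
wrist 310 [0.471  0.1926 0.0245]
```

{"op": "step_arm", "data": {
  "increments": [
    [0,[0,0,-0.035],[0,0,0]],
    [0,[0,0,-0.067],[0,0,0]],
    [0,[0,0,-0.067],[0,0,0]],
    [0.2,[0,0,-0.067],[0,0,0]],
    [0.3,[0,0,-0.067],[0,0,0]],
    [0.3,[0,0,-0.067],[0,0,0]]
  ],
  "force": 50
}}

```text
t: 6.3
eef_pos: [0.46, 0.1606, 0.0157]
tcp_rot: [2.241, 2.202, 0.0]
wrist_force: [0.4, 1.0, 0.2]
gripper_width: 0.0302
```

```bash
python3 - <<'E'
from h import *
f=bot.grab_frame("wrist"); g=bot.grab_frame("scene");o=bot.get_obs();print(o["eef_pos"],o["gripper_width"],o["wrist_force"])
r=cv2.resize
A=r(f["img"][160:384,140:370],(460,448),interpolation=2)
B=r(g["img"][152:212,145:195],(340,448),interpolation=2)
cv2.imwrite("pics/w6.png",np.hstack([A,B])[:,:,::-1])
E
```

```text
[0.45998715 0.16065251 0.01569344] 0.030045720764169035 [ 0.59028452  0.35303087 -0.83881487]
```

View pics/w6.png

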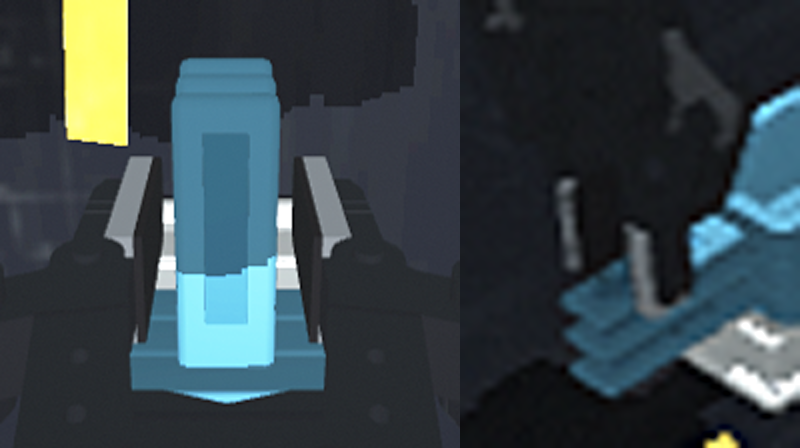

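The pads straddle the handle and the tips are about level with its underside. Closing now.

{"op": "step_arm", "data": {
  "increments": [
    [0.4,[0,0,0],[0,0,0]],
    [0.6,[0,0,0],[0,0,0]],
    [1,[0,0,0],[0,0,0]],
    [1,[0,0,0],[0,0,0]]
  ],
  "force": 50
}}

```text
t: 6.9
eef_pos: [0.46, 0.1606, 0.0157]
tcp_rot: [2.241, 2.202, -0.0]
wrist_force: [0.4, -1.2, 1.0]
gripper_width: 0.0221
```

{"op": "step_arm", "data": {
  "increments": [
    [1,[-0.01,0,0.045],[0,0.0139,0]],
    [1,[-0.017,0,0.09],[0,0.0278,0]],
    [1,[-0.022,0,0.136],[0,0.0417,0]],
    [1,[-0.026,0,0.182],[0,0.0556,0]],
    [1,[-0.026,0,0.182],[0,0.0556,0]]
  ]
}}

```text
t: 7.52
eef_pos: [0.4567, 0.1606, 0.0429]
tcp_rot: [-2.15, -2.112, 0.187]
wrist_force: [0.6, -0.2, -0.1]
gripper_width: 0.0218
```

```bash
python3 - <<'E'
from h import *
f=bot.grab_frame("wrist"); g=bot.grab_frame("scene");o=bot.get_obs();print(o["eef_pos"],o["gripper_width"],o["wrist_force"])
A=cv2.resize(f["img"],(448,336))
B=cv2.resize(g["img"][132:222,140:234],(350,336),interpolation=2)
cv2.imwrite("pics/w7.png",np.hstack([A,B])[:,:,::-1])
E
```

```text
[0.45592639 0.16062907 0.04260875] 0.021648651259233858 [-0.70575532  0.2229194  -1.60470597]
```

View pics/w7.png

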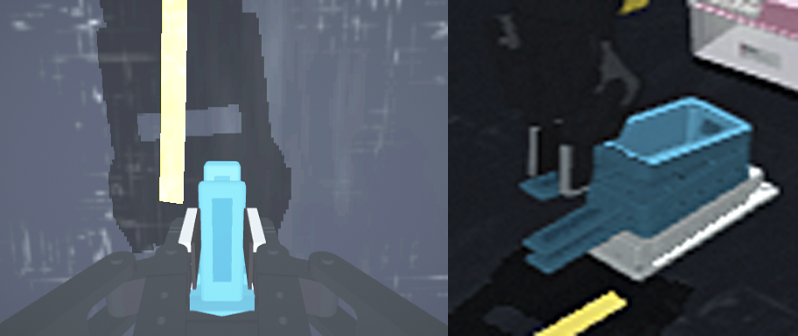

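The top handle has risen and the other two stay nested. I'll continue to 28° and then draw it out.

{"op": "step_arm", "data": {
  "increments": [
    [1,[-0.002,0,0.046],[0,0.0139,0]],
    [1,[-0.002,0,0.092],[0,0.0278,0]],
    [1,[0.001,0,0.138],[0,0.0417,0]],
    [1,[0.005,0,0.184],[0,0.0556,0]],
    [1,[0.012,0,0.23],[0,0.0694,0]],
    [1,[0.02,0,0.275],[0,0.0833,0]],
    [1,[0.033,0,0.328],[0,0.1,0]],
    [1,[0.033,0,0.328],[0,0.1,0]]
  ]
}}

```text
t: 8.62
eef_pos: [0.4612, 0.1606, 0.0916]
tcp_rot: [-1.967, -1.933, 0.49]
wrist_force: [0.0, 0.4, -0.6]
gripper_width: 0.0216
```

{"op": "step_arm", "data": {
  "increments": [
    [1,[-0.035,0,0.019],[0,0,0]],
    [1,[-0.07,0,0.037],[0,0,0]],
    [1,[-0.106,0,0.056],[0,0,0]],
    [1,[-0.141,0,0.075],[0,0,0]],
    [1,[-0.177,0,0.094],[0,0,0]],
    [1,[-0.206,0,0.11],[0,0,0]],
    [1,[-0.206,0,0.2],[0,0,0]],
    [1,[-0.206,0,0.3],[0,0,0]]
  ]
}}

```text
t: 9.62
eef_pos: [0.4303, 0.1606, 0.1383]
tcp_rot: [-1.967, -1.933, 0.49]
wrist_force: [1.1, 0.1, -0.7]
gripper_width: 0.0217
```

```bash
python3 - <<'E'
from h import *
f=bot.grab_frame("wrist"); g=bot.grab_frame("scene");o=bot.get_obs();print(o["eef_pos"],o["tcp_rot"],o["gripper_width"],o["wrist_force"],o["t"])
A=cv2.resize(f["img"],(448,336))
B=cv2.resize(g["img"][112:222,130:244],(350,336),interpolation=2)
cv2.imwrite("pics/w8.png",np.hstack([A,B])[:,:,::-1])
E
```

```text
[0.43113029 0.16071096 0.13900733] [-1.96887591 -1.93493179  0.48688342] 0.021783467050690602 [ 0.22580548  0.11627322 -0.01658224] 9.725
```

View pics/w8.png

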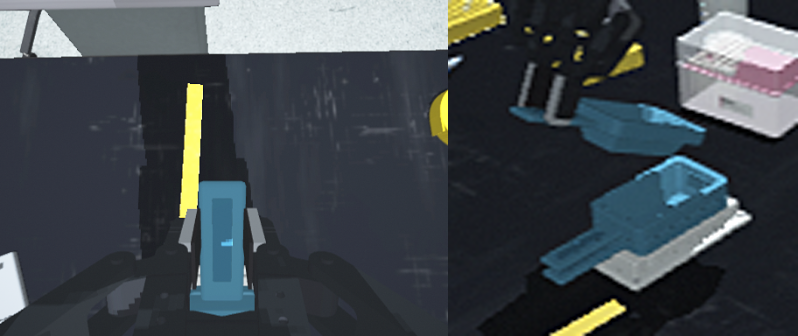

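The top boat is free and the two below are undisturbed. I'll level it and lift while measuring the dryer.

{"op": "step_arm", "data": {
  "increments": [
    [1,[0,0,0.15],[0,-0.03,0]],
    [1,[0,0,0.3],[0,-0.07,0]],
    [1,[0,0,0.4],[0,-0.11,0]],
    [1,[0,0,0.4],[0,-0.1556,0]],
    [1,[0,0,0.4],[0,-0.1556,0]]
  ]
}}

```text
t: 10.35
eef_pos: [0.4289, 0.1608, 0.1978]
tcp_rot: [2.24, 2.202, 0.001]
wrist_force: [0.7, -0.1, -1.1]
gripper_width: 0.022
```

```bash
python3 - <<'E'
from h import *
f=bot.grab_frame("top");g=bot.grab_frame("scene");o=bot.get_obs();print(o["eef_pos"],o["tcp_rot"])
for th,z in (("dryer",0),("dryer_track",.023)):
    rs=[]
    for c in (f,g):
        q=bot.tip_of(c,th)
        if q: print(th,onz(c,q[0]["point"],z).round(4),round(q[0]["confidence"],2)); rs.append(ray(c,q[0]["point"]))
m=bot.silhouettes(f,"dryer")
print(len(m)); 
if m: print(m[0]["confidence"],np.array(m[0]["rect"])*[512,384,512,384])
C=f["img"][120:240,245:475];cv2.imwrite("pics/t9.png",cv2.resize(C,(800,417),interpolation=2)[:,:,::-1])
np.save("top.npy",f["img"])
E
```

```text
[0.43021528 0.1605778  0.19724562] [-2.24006618e+00 -2.20086079e+00  2.04471940e-03]
dryer [ 0.5894 -0.2709  0.    ] 0.94
dryer [ 0.6074 -0.2687  0.    ] 0.71
dryer_track [ 0.5299 -0.1114  0.023 ] 0.93
dryer_track [ 0.5342 -0.1185  0.023 ] 0.59
1
0.68 [256.8192 130.7904 418.816  226.7904]
```

View pics/t9.png

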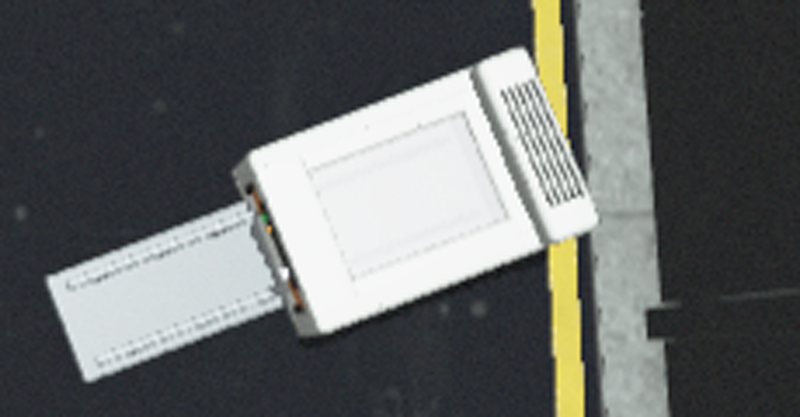

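The crop shows the track plate's outer corners at (46, 276) and (88, 382), the housing's roof front corners at (258, 153) and (318, 335), and the orange flap just inside the mouth.

```bash
python3 - <<'E'
from h import *
f=bot.grab_frame("top")
w=lambda u,v,z: onz(f,((245+u/3.478)/512,(120+v/3.478)/384),z)[:2]
a,b=w(46,276,.009),w(88,382,.009); print("end",a,b,"width",np.linalg.norm(a-b),"mid",(a+b)/2)
ang=lambda d: round(float(np.degrees(np.arctan2(d[1],d[0]))),2)
for p,q,z in [((46,276),(245,203),.009),((88,382),(285,297),.009),((68,288),(248,218),.018),((97,365),(277,292),.018),((258,153),(470,70),.074),((318,335),(545,245),.074)]:
    P1,Q1=w(*p,z),w(*q,z); print(P1.round(4),Q1.round(4),ang(Q1-P1))
c1,c2=w(68,288,.018),w(97,365,.018); print("curb outer mid",(c1+c2)/2,np.linalg.norm(c1-c2)); c1,c2=w(248,218,.018),w(277,292,.018); print("curb inner mid",(c1+c2)/2,np.linalg.norm(c1-c2))
h1,h2=w(252,150,.074),w(312,337,.074);print("front",h1,h2,(h1+h2)/2,np.linalg.norm(h1-h2), ang(h2-h1)+90)
E
```

```text
end [ 0.54379022 -0.03871975] [ 0.47217069 -0.06504823] width 0.07630560464290297 mid [ 0.50798046 -0.05188399]
[ 0.5438 -0.0387] [ 0.5903 -0.1748] -71.15
[ 0.4722 -0.065 ] [ 0.5259 -0.1992] -68.16
[ 0.5348 -0.0531] [ 0.579  -0.1749] -70.08
[ 0.4833 -0.0709] [ 0.5289 -0.1923] -69.4
[ 0.6139 -0.1735] [ 0.6641 -0.3105] -69.85
[ 0.4984 -0.2061] [ 0.5514 -0.351 ] -69.93
curb outer mid [ 0.50904371 -0.06198721] 0.05451235077722831
curb inner mid [ 0.5539411  -0.18360041] 0.05297263720696301
front [ 0.61586095 -0.16979487] [ 0.49728967 -0.20230687] [ 0.55657531 -0.18605087] 0.12294786458700564 -74.66999999999999
```

{"op": "step_arm", "data": {
  "increments": [
    [1,[0.1,-0.2,0],[0,0,-0.05]],
    [1,[0.2,-0.4,0],[0,0,-0.1]],
    [1,[0.3,-0.6,0],[0,0,-0.15]],
    [1,[0.419,-0.8,0],[0,0,-0.2]],
    [1,[0.419,-1,0],[0,0,-0.25]],
    [1,[0.419,-1,0],[0,0,-0.3]],
    [1,[0.419,-1,0],[0,0,-0.35]],
    [1,[0.419,-1,0],[0,0,-0.382]],
    [1,[0.419,-1,0],[0,0,-0.382]]
  ]
}}

```text
t: 11.88
eef_pos: [0.4931, 0.0106, 0.1969]
tcp_rot: [-3.092, -0.553, 0.001]
wrist_force: [-0.0, 0.5, -0.9]
gripper_width: 0.0221
```

{"op": "step_arm", "data": {
  "increments": [
    [1,[0,-0.185,-0.2],[0,0,0]],
    [1,[0,-0.185,-0.5],[0,0,0]],
    [1,[0,-0.185,-0.8],[0,0,0]],
    [1,[0,-0.185,-0.92],[0,0,0]],
    [1,[0,-0.185,-0.92],[0,0,0]],
    [1,[0,-0.185,-0.92],[0,0,0]]
  ]
}}

```text
t: 12.62
eef_pos: [0.4936, -0.0173, 0.0601]
tcp_rot: [3.092, 0.553, 0.002]
wrist_force: [0.7, 0.5, -1.1]
gripper_width: 0.0219
```

```bash
python3 - <<'E'
from h import *
w=bot.grab_frame("wrist");f=bot.grab_frame("top");g=bot.grab_frame("scene");o=bot.get_obs();print(o["eef_pos"],o["tcp_rot"],o["t"],o["gripper_width"])
for n,c in (("top",f),("scene",g),("w",w)):
    for th in ("boat_top_mid","boat_top_handle"):
        print(n,th,[(np.round(np.array(q["point"])*[512,384],1),round(q["confidence"],2)) for q in bot.tip_of(c,th)[:2]])
A=cv2.resize(f["img"][120:240,245:445],(440,264),interpolation=2);B=cv2.resize(g["img"][170:280,230:380],(360,264),interpolation=2);C=cv2.resize(w["img"],(400,300))
cv2.imwrite("pics/p10.png",np.vstack([np.hstack([A,B]),np.hstack([C,np.zeros((300,400,3),np.uint8)])])[:,:,::-1])
E
```

```text
[ 0.49354159 -0.01722265  0.06006732] [3.09186477e+00 5.52526121e-01 2.59297944e-03] 12.775 0.021809730065825206
top boat_top_mid [(array([294.5, 202.8]), 0.91)]
top boat_top_handle []
scene boat_top_mid [(array([268.9, 209.9]), 0.97)]
scene boat_top_handle [(array([235.7, 195.7]), 0.72), (array([270.8, 208.8]), 0.35)]
w boat_top_mid []
w boat_top_handle [(array([249.9, 277. ]), 0.96)]
```

View pics/p10.png

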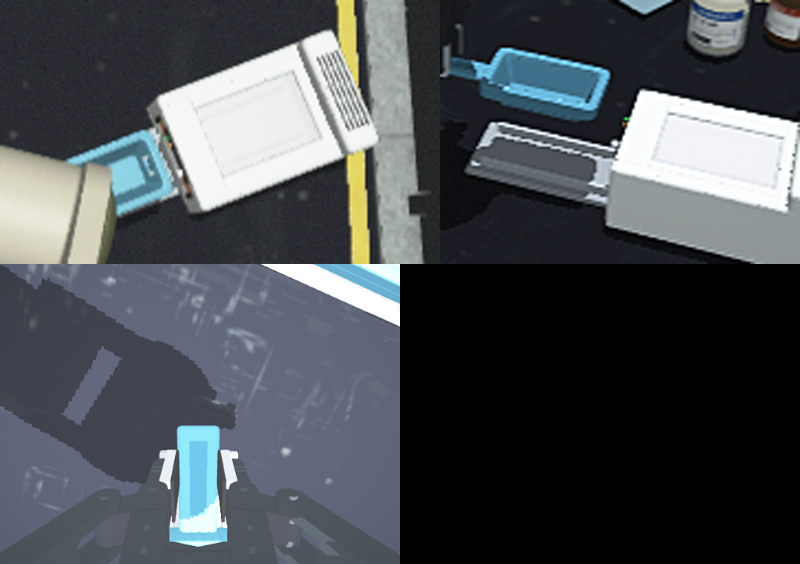

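```bash
python3 - <<'E'
from h import *
f=bot.grab_frame("top");g=bot.grab_frame("scene")
u=np.array([np.cos(np.radians(-69.8)),np.sin(np.radians(-69.8))]);v=np.array([-u[1],u[0]])
q=bot.tip_of(f,"boat_top_mid")[0]["point"];q2=bot.tip_of(g,"boat_top_mid")[0]["point"]
x,e=tri([ray(f,q),ray(g,q2)]);print("mid tri",x,e,"along-orig",x[:2]@u-.462,"lat",x[:2]@v-.4567)
m=onz(f,q,.095);print("mid z.095",m,m[:2]@u-.462,m[:2]@v-.4567)
h=cv2.cvtColor(f["img"],cv2.COLOR_RGB2HSV);M=cv2.inRange(h,(85,70,70),(112,255,255));M[:,:275]=0;M[:,345:]=0;M[:170]=0;M[230:]=0
n,l,s,c=cv2.connectedComponentsWithStats(M);i=1+np.argmax(s[1:,4]);P_=np.argwhere(l==i)[:,::-1]
W=np.array([onz(f,((a+.5)/512,(b+.5)/384),.110)[:2] for a,b in P_]);A=W@u-.462;L=W@v-.4567
print(len(W),"far",np.percentile(A,99.5))
for a in np.arange(-.21,-.11,.01):
    k=(abs(A-a)<.005); 
    if k.sum()>4: print(round(a,3),L[k].min().round(4),L[k].max().round(4),((L[k].min()+L[k].max())/2).round(4))
E
```

```text
mid tri [ 0.52382351 -0.10705718  0.09537935] [np.float64(0.006857739570889554), np.float64(0.006857739570889553)] along-orig -0.1806522699138441 lat -0.002061945546950106
mid z.095 [ 0.52836859 -0.11231902  0.095     ] -0.17414466520336724 0.0003866805455559619
880 far -0.1202658678646538
-0.2 0.0272 0.0338 0.0305
-0.19 0.0229 0.0338 0.0284
-0.18 -0.0323 0.0335 0.0006
-0.17 -0.0331 0.0339 0.0004
-0.16 -0.0331 0.0339 0.0004
-0.15 -0.0331 0.034 0.0005
-0.14 -0.033 0.0336 0.0003
-0.13 -0.0322 0.0337 0.0007
-0.12 -0.0307 0.0326 0.0009
```

The boat is centred over the track to within 0.5 mm and its yaw matches. Lowering it now.

{"op": "step_arm", "data": {
  "increments": [
    [1,[0,0,-0.12],[0,0,0]],
    [1,[0,0,-0.24],[0,0,0]],
    [1,[0,0,-0.36],[0,0,0]],
    [1,[0,0,-0.42],[0,0,0]],
    [1,[0,0,-0.45],[0,0,0]],
    [1,[0,0,-0.45],[0,0,0]]
  ]
}}

```text
t: 14.02
eef_pos: [0.4931, -0.0171, -0.0082]
tcp_rot: [3.093, 0.552, 0.0]
wrist_force: [-0.3, 0.2, -0.5]
gripper_width: 0.0218
```

{"op": "step_arm", "data": {
  "increments": [
    [1,[0,0,-0.01],[0,0,0]],
    [1,[0,0,-0.02],[0,0,0]],
    [1,[0,0,-0.027],[0,0,0]],
    [1,[0,0,-0.027],[0,0,0]]
  ]
}}

```text
t: 14.52
eef_pos: [0.4931, -0.0171, -0.0123]
tcp_rot: [3.093, 0.552, 0.0]
wrist_force: [-0.0, -0.0, 1.1]
gripper_width: 0.022
```

{"op": "step_arm", "data": {
  "increments": [
    [1,[0,0,-0.007],[0,0,0]],
    [1,[0,0,-0.007],[0,0,0]],
    [1,[0,0,-0.013],[0,0,0]],
    [1,[0,0,-0.013],[0,0,0]]
  ]
}}

```text
t: 15.02
eef_pos: [0.493, -0.017, -0.0143]
tcp_rot: [-3.093, -0.552, -0.0]
wrist_force: [-0.7, 1.8, 5.2]
gripper_width: 0.022
```

```bash
python3 - <<'E'
from h import *
for i in range(2):
    g=bot.grab_frame("scene");o=bot.get_obs();print(o["eef_pos"],o["wrist_force"],o["torque"])
A=cv2.resize(g["img"][180:270,230:350],(800,600),interpolation=2)
cv2.imwrite("pics/p11.png",A[:,:,::-1])
E
```

```text
[ 0.49304885 -0.01702566 -0.01425477] [-0.72119628  3.05281333  4.16015205] [ 0.29408888  0.03880888 -0.03202932]
[ 0.49308242 -0.01705034 -0.01421971] [-0.09408089  3.43090506  3.91787717] [0.30640898 0.04561121 0.05745288]
```

View pics/p11.png

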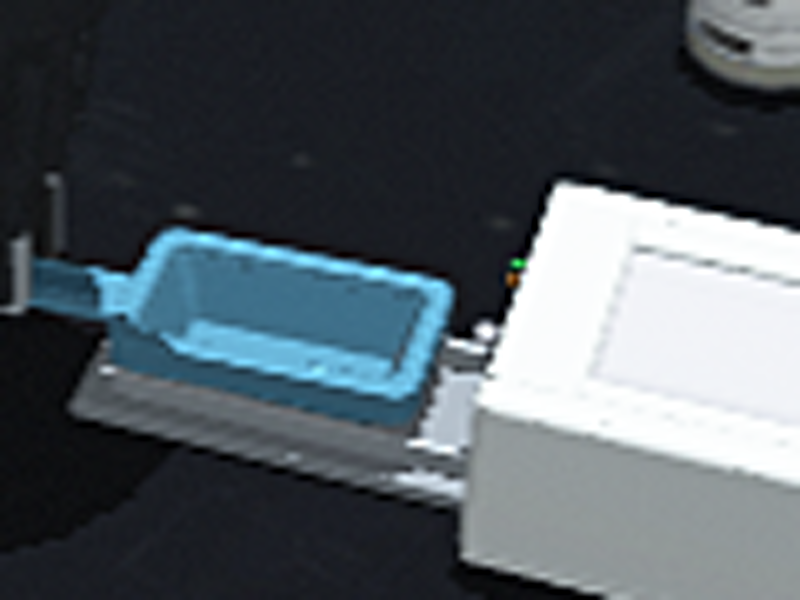

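The boat sits on the track between the curbs. Sliding it in.

{"op": "step_arm", "data": {
  "increments": [
    [1,[0,0,0.009],[0,0,0]],
    [1,[0.023,-0.063,0.009],[0,0,0]],
    [1,[0.046,-0.125,0.009],[0,0,0]],
    [1,[0.069,-0.188,0.009],[0,0,0]],
    [1,[0.092,-0.25,0.009],[0,0,0]],
    [1,[0.115,-0.313,0.009],[0,0,0]],
    [1,[0.138,-0.375,0.009],[0,0,0]],
    [1,[0.161,-0.438,0.009],[0,0,0]],
    [1,[0.161,-0.438,0.009],[0,0,0]]
  ]
}}

```text
t: 16.25
eef_pos: [0.5179, -0.0843, -0.0128]
tcp_rot: [3.091, 0.551, 0.002]
wrist_force: [1.3, -2.8, 2.1]
gripper_width: 0.0219
```

{"op": "step_arm", "data": {
  "increments": [
    [1,[0.023,-0.063,0],[0,0,0]],
    [1,[0.046,-0.125,0],[0,0,0]],
    [1,[0.069,-0.188,0],[0,0,0]],
    [1,[0.092,-0.25,0],[0,0,0]],
    [1,[0.115,-0.313,0],[0,0,0]],
    [1,[0.138,-0.375,0],[0,0,0]],
    [1,[0.161,-0.438,0],[0,0,0]],
    [1,[0.161,-0.438,0],[0,0,0]]
  ]
}}

```text
t: 17.25
eef_pos: [0.5418, -0.1499, -0.0129]
tcp_rot: [3.091, 0.551, 0.001]
wrist_force: [0.7, -2.6, 0.9]
gripper_width: 0.0216
```

```bash
python3 - <<'E'
from h import *
g=bot.grab_frame("scene");f=bot.grab_frame("wrist");o=bot.get_obs();print(o["eef_pos"],o["wrist_force"],o["gripper_width"],o["t"])
u=np.array([np.cos(np.radians(-69.8)),np.sin(np.radians(-69.8))]);v=np.array([-u[1],u[0]])
print("tcp dryer x,y",o["eef_pos"][:2]@u-.462,o["eef_pos"][:2]@v-.4567)
for c in (g,f):
    for q in bot.tip_of(c,"boat_top_handle")[:2]: p=onz(c,q["point"],.027);print(q["confidence"],p[:2]@u-.462,p[:2]@v-.4567)
cv2.imwrite("pics/p12.png",np.hstack([cv2.resize(f["img"],(440,330)),cv2.resize(g["img"][170:270,250:359],(360,330),interpolation=2)])[:,:,::-1])
E
```

```text
[ 0.54160444 -0.14918154 -0.01288104] [ 0.05065157 -2.12555206  0.95954084] 0.021947888645246758 17.35
tcp dryer x,y -0.13497913368982173 7.986847619967374e-05
0.46 -0.127880820228629 0.004453564267765053
0.64 -0.12482871536025852 -0.000866096380187753
0.59 -0.16713559253857502 0.002062931691996339
```

{"op": "step_arm", "data": {
  "increments": [
    [0.4,[0,0,0],[0,0,0]],
    [0,[0,0,0],[0,0,0]],
    [0,[0,0,0],[0,0,0]],
    [0,[0,0,0],[0,0,0]],
    [0,[0,0,0.1],[0,0,0]],
    [0,[0,0,0.25],[0,0,0]],
    [0,[0,0,0.45],[0,0,0]],
    [1,[-0.1,0.27,0.45],[0,0,0]],
    [1,[-0.161,0.438,0.45],[0,0,0]],
    [1,[-0.161,0.438,0.45],[0,0,0]],
    [1,[-0.161,0.438,0.45],[0,0,0]]
  ]
}}

```text
t: 18.82
eef_pos: [0.5177, -0.0835, 0.0552]
tcp_rot: [3.092, 0.552, 0.002]
wrist_force: [0.6, 0.0, -0.1]
gripper_width: 0.0003
```

```bash
cat > chk.py <<'E'
from h import *
u=np.array([np.cos(np.radians(-69.8)),np.sin(np.radians(-69.8))]);v=np.array([-u[1],u[0]])
def chk():
    g=bot.grab_frame("scene");w=bot.grab_frame("wrist");f=bot.grab_frame("top");o=bot.get_obs()
    print(o["t"],o["eef_pos"],o["wrist_force"],o["gripper_width"],"tcp dryer",o["eef_pos"][:2]@u-.462,o["eef_pos"][:2]@v-.4567)
    for n,c in (("scene",g),("wrist",w),("top",f)):
        M=cv2.inRange(cv2.cvtColor(c["img"],cv2.COLOR_RGB2HSV),(85,60,50),(112,255,255))
        yy,xx=np.nonzero(M)
        if len(xx)==0: continue
        W=np.array([onz(c,((a+.5)/512,(b+.5)/384),.030)[:2] for a,b in zip(xx,yy)]);A=W@u-.462;L=W@v-.4567
        k=(abs(L)<.03)&(A>-.28)&(A<-.06)
        if k.sum()>5:
            print(n,"blue n",k.sum(),"along",np.percentile(A[k],[1,99]).round(4),"lat",np.percentile(L[k],[2,50,98]).round(4))
        O=cv2.inRange(cv2.cvtColor(c["img"],cv2.COLOR_RGB2HSV),(5,150,120),(20,255,255));yy,xx=np.nonzero(O)
        if len(xx):
            W=np.array([onz(c,((a+.5)/512,(b+.5)/384),.034)[:2] for a,b in zip(xx,yy)]);A=W@u-.462;L=W@v-.4567
            k=(abs(L)<.06)&(A>-.12)&(A<-.04);print(n,"orange",k.sum(),np.median(A[k]) if k.sum() else None)
chk()
E
python3 chk.py
```

```text
18.975 [ 0.5174277  -0.08364388  0.05461983] [ 1.10812921 -0.08435572  0.37331187] -0.0001304164829277781 tcp dryer -0.20483394852681125 2.0203950934161163e-05
scene blue n 203 along [-0.1588 -0.1033] lat [-0.0199 -0.0066  0.0071]
scene orange 1 -0.10519465098187258
wrist blue n 338 along [-0.2597 -0.0848] lat [-0.0038  0.0009  0.006 ]
```

{"op": "step_arm", "data": {
  "increments": [
    [1,[0,0,-0.2],[0,0,0]],
    [1,[0,0,-0.36],[0,0,0]],
    [1,[0,0,-0.42],[0,0,0]],
    [1,[0,0,-0.44],[0,0,0]],
    [1,[0,0,-0.44],[0,0,0]]
  ]
}}

```text
t: 19.6
eef_pos: [0.5175, -0.0831, -0.0109]
tcp_rot: [3.092, 0.552, 0.001]
wrist_force: [-0.4, -0.1, 0.6]
gripper_width: -0.0002
```

{"op": "step_arm", "data": {
  "increments": [
    [1,[0.03,-0.08,0],[0,0,0]],
    [1,[0.055,-0.15,0],[0,0,0]],
    [1,[0.07,-0.19,0],[0,0,0]],
    [1,[0.085,-0.23,0],[0,0,0]],
    [1,[0.1,-0.27,0],[0,0,0]],
    [1,[0.115,-0.313,0],[0,0,0]],
    [1,[0.127,-0.345,0],[0,0,0]],
    [1,[0.138,-0.375,0],[0,0,0]],
    [1,[0.138,-0.375,0],[0,0,0]]
  ]
}}

```text
t: 20.72
eef_pos: [0.538, -0.1395, -0.0115]
tcp_rot: [3.092, 0.551, 0.001]
wrist_force: [0.1, 0.6, -0.2]
gripper_width: -0.0004
```

```bash
python3 chk.py
```

```text
20.875 [ 0.53785595 -0.13910664 -0.01148358] [ 0.42260705 -0.26698037  0.34868511] 0.00016345325616521126 tcp dryer -0.1457287003090213 4.0786080202970254e-05
scene blue n 115 along [-0.1329 -0.102 ] lat [-0.0199 -0.0068  0.0068]
scene orange 1 -0.10519465098187258
wrist blue n 2746 along [-0.2493 -0.0892] lat [-0.0286  0.0002  0.0287]
```

The handle end is at about -0.133 in dryer x, so the push is working. I'll go on in small steps until the stop gives force.

{"op": "step_arm", "data": {
  "increments": [
    [1,[0.005,-0.0125,0],[0,0,0]],
    [1,[0.009,-0.025,0],[0,0,0]],
    [1,[0.014,-0.038,0],[0,0,0]],
    [1,[0.018,-0.05,0],[0,0,0]],
    [1,[0.018,-0.05,0],[0,0,0]]
  ]
}}

```text
t: 21.5
eef_pos: [0.5406, -0.1468, -0.0115]
tcp_rot: [3.093, 0.552, 0.0]
wrist_force: [-0.2, -0.2, 0.5]
gripper_width: 0.0003
```

{"op": "step_arm", "data": {
  "increments": [
    [1,[0.002,-0.006,0],[0,0,0]],
    [1,[0.002,-0.006,0],[0,0,0]],
    [1,[0.005,-0.0125,0],[0,0,0]],
    [1,[0.005,-0.0125,0],[0,0,0]]
  ]
}}

```text
t: 22.0
eef_pos: [0.5412, -0.1483, -0.0115]
tcp_rot: [-3.092, -0.552, 0.0]
wrist_force: [0.5, 1.9, -0.4]
gripper_width: 0.0001
```

```bash
python3 chk.py
```

```text
22.15 [ 0.54122735 -0.14834434 -0.01152439] [0.24615614 1.49785884 0.21440256] 0.00030858892932033075 tcp dryer -0.13589504453900259 1.5061094018720134e-05
scene blue n 83 along [-0.1385 -0.102 ] lat [-0.02   -0.006   0.0069]
scene orange 1 -0.10519465098187258
wrist blue n 1047 along [-0.2397 -0.0864] lat [-0.0284  0.0002  0.0284]
wrist orange 139 -0.08578827138001532
top blue n 16 along [-0.2767 -0.2448] lat [-0.027   0.0019  0.0282]
```

{"op": "step_arm", "data": {
  "increments": [
    [1,[0.002,-0.006,0],[0,0,0]],
    [1,[0.002,-0.006,0],[0,0,0]],
    [1,[0.002,-0.006,0],[0,0,0]]
  ]
}}

```text
t: 22.52
eef_pos: [0.5412, -0.1485, -0.0116]
tcp_rot: [-3.091, -0.552, 0.001]
wrist_force: [-0.7, 5.4, 2.1]
gripper_width: 0.0002
```

{"op": "step_arm", "data": {
  "increments": [
    [1,[0.002,-0.006,0],[0,0,0]],
    [1,[0.002,-0.006,0],[0,0,0]],
    [1,[0.002,-0.006,0],[0,0,0]]
  ]
}}

```text
t: 22.9
eef_pos: [0.5412, -0.1486, -0.0117]
tcp_rot: [-3.09, -0.552, 0.002]
wrist_force: [-2.4, 9.9, 3.1]
gripper_width: -0.0
```

The arm is blocked with 10 N building up, so the boat is at the stop. Backing straight off and checking.

{"op": "step_arm", "data": {
  "increments": [
    [1,[-0.03,0.08,0],[0,0,0]],
    [1,[-0.07,0.19,0],[0,0,0]],
    [1,[-0.11,0.3,0.1],[0,0,0]],
    [1,[-0.161,0.438,0.4],[0,0,0]],
    [1,[-0.161,0.438,0.5],[0,0,0]],
    [1,[-0.161,0.438,0.5],[0,0,0]]
  ]
}}

```text
t: 23.65
eef_pos: [0.5181, -0.0847, 0.064]
tcp_rot: [3.091, 0.552, 0.002]
wrist_force: [0.4, 0.1, 0.5]
gripper_width: -0.0001
```

```bash
python3 chk.py; python3 - <<'E'
from h import *
w=bot.grab_frame("wrist");f=bot.grab_frame("top")
O=cv2.inRange(cv2.cvtColor(w["img"],cv2.COLOR_RGB2HSV),(5,150,100),(20,255,255));yy,xx=np.nonzero(O)
print("orange px",len(xx),np.percentile(xx,[1,99]),np.percentile(yy,[1,99])) if len(xx) else print("no orange")
K,Rm,t=P(w);c,s=np.cos(np.radians(-69.8)),np.sin(np.radians(-69.8))
for x,y,z in [(-.089,-.042,.048),(-.089,.042,.048),(-.089,-.042,.02),(-.089,.042,.02),(-.124,0,.03),(-.095,0,.074)]:
    W=np.array([.462*c-.4567*s+x*c-y*s,.462*s+.4567*c+x*s+y*c,z]);q=K@(Rm@W+t);print((x,y,z),(q[:2]/q[2]).round(1))
for th,z in (("boat_next_mid",.037),("boat_top_handle",.027)):
    for n,cm in (("top",f),("wrist",w)):
        for q in bot.tip_of(cm,th)[:1]: print(th,n,onz(cm,q["point"],z).round(4),round(q["confidence"],2))
cv2.imwrite("pics/end.png",w["img"][:,:,::-1])
E
```

```text
23.8 [ 0.51708169 -0.08467555  0.06212308] [ 0.1145947   1.1869908  -0.04961094] 0.00013300293435720712 tcp dryer -0.20398521432684996 -0.0006607588045229318
scene blue n 80 along [-0.1319 -0.1029] lat [-0.0196 -0.0058  0.0072]
scene orange 1 -0.10519465098187258
wrist blue n 281 along [-0.2514 -0.0756] lat [-0.0041  0.0004  0.0113]
wrist orange 109 -0.08491177790608867
orange px 98 [246.97 260.  ] [353.   360.03]
(-0.089, -0.042, 0.048) [194.  367.7]
(-0.089, 0.042, 0.048) [313.1 367.9]
(-0.089, -0.042, 0.02) [200.1 339.9]
(-0.089, 0.042, 0.02) [307.1 340. ]
(-0.124, 0, 0.03) [253.6 309.5]
(-0.095, 0, 0.074) [253.5 392.4]
boat_next_mid top [0.5604 0.1604 0.037 ] 0.98
boat_top_handle top [ 0.5927 -0.2622  0.027 ] 0.74
boat_top_handle wrist [ 0.5552 -0.196   0.027 ] 0.61
```

{"op": "step_arm", "data": {
  "increments": [
    [0,[-0.1,0.3,0.1],[0,0,0]],
    [-1,[-0.17,0.47,0.2],[0,0,0]],
    [-1,[-0.17,0.47,0.2],[0,0,0]],
    [-1,[-0.17,0.47,0.2],[0,0,0]],
    [-1,[-0.17,0.47,0.2],[0,0,0]]
  ]
}}

```text
t: 24.72
eef_pos: [0.4922, -0.0147, 0.093]
tcp_rot: [-3.093, -0.55, 0.001]
wrist_force: [-0.1, -0.4, -0.5]
gripper_width: 0.0851
```

```bash
python3 - <<'E'
from h import *
w=bot.grab_frame("wrist")
H=cv2.cvtColor(w["img"],cv2.COLOR_RGB2HSV)
O=cv2.inRange(H,(5,120,80),(22,255,255));B=cv2.inRange(H,(85,60,50),(112,255,255))
K,Rm,t=P(w);c,s=np.cos(np.radians(-69.8)),np.sin(np.radians(-69.8))
for x,y,z in [(-.089,-.042,.048),(-.089,.042,.048),(-.089,-.042,.02),(-.089,.042,.02),(-.124,0,.03),(-.095,0,.03),(-.095,0,.074)]:
    W=np.array([.462*c-.4567*s+x*c-y*s,.462*s+.4567*c+x*s+y*c,z]);q=K@(Rm@W+t);print((x,y,z),(q[:2]/q[2]).round(1))
for r in range(280,384,5):
    o=np.where(O[r])[0];b=np.where(B[r])[0]
    if len(o) or len(b): print(r,"O",(o.min(),o.max(),len(o)) if len(o) else "","B",(b.min(),b.max(),len(b)) if len(b) else "")
E
```

```text
(-0.089, -0.042, 0.048) [203.6 409.7]
(-0.089, 0.042, 0.048) [301.7 409.8]
(-0.089, -0.042, 0.02) [207.8 382.8]
(-0.089, 0.042, 0.02) [297.7 382.8]
(-0.124, 0, 0.03) [252.7 360.4]
(-0.095, 0, 0.03) [252.7 386.6]
(-0.095, 0, 0.074) [252.5 433.8]
280 O  B (np.int64(1), np.int64(511), 121)
285 O  B (np.int64(0), np.int64(508), 126)
290 O  B (np.int64(2), np.int64(511), 138)
295 O  B (np.int64(1), np.int64(511), 117)
300 O  B (np.int64(11), np.int64(511), 105)
305 O  B (np.int64(0), np.int64(511), 121)
310 O  B (np.int64(3), np.int64(510), 114)
315 O  B (np.int64(0), np.int64(511), 80)
320 O  B (np.int64(30), np.int64(477), 70)
325 O  B (np.int64(141), np.int64(363), 58)
330 O  B (np.int64(140), np.int64(366), 60)
335 O  B (np.int64(141), np.int64(371), 64)
340 O  B (np.int64(139), np.int64(365), 59)
345 O  B (np.int64(142), np.int64(365), 61)
350 O  B (np.int64(148), np.int64(361), 56)
355 O  B (np.int64(150), np.int64(356), 40)
360 O  B (np.int64(154), np.int64(354), 48)
365 O  B (np.int64(157), np.int64(350), 33)
370 O  B (np.int64(161), np.int64(344), 14)
```

{"op": "step_arm", "data": {
  "increments": [
    [-1,[0.1,-0.27,0],[0,0,0]],
    [-1,[0.17,-0.47,0],[0,0,0]],
    [-1,[0.17,-0.47,0],[0,0,0]],
    [-1,[0.17,-0.47,0],[0,0,0]]
  ]
}}

```text
t: 25.28
eef_pos: [0.5173, -0.0843, 0.0931]
tcp_rot: [-3.092, -0.551, 0.001]
wrist_force: [0.4, 0.3, -0.7]
gripper_width: 0.0854
```

```bash
python3 - <<'E'
from h import *
w=bot.grab_frame("wrist")
H=cv2.cvtColor(w["img"],cv2.COLOR_RGB2HSV)
O=cv2.inRange(H,(5,120,60),(22,255,255));B=cv2.inRange(H,(90,90,60),(108,255,255))
K,Rm,t=P(w);c,s=np.cos(np.radians(-69.8)),np.sin(np.radians(-69.8))
for x,y,z in [(-.089,-.042,.048),(-.089,.042,.048),(-.089,-.042,.02),(-.089,.042,.02),(-.089,-.019,.02),(-.089,.019,.02),(-.124,0,.03),(-.095,0,.03),(-.095,0,.074)]:
    W=np.array([.462*c-.4567*s+x*c-y*s,.462*s+.4567*c+x*s+y*c,z]);q=K@(Rm@W+t);print((x,y,z),(q[:2]/q[2]).round(1))
for r in range(290,384,4):
    o=np.where(O[r])[0];b=200+np.where(B[r,200:310])[0]
    if len(o) or len(b): print(r,"O",(o.min(),o.max(),len(o)) if len(o) else "","B",(b.min(),b.max(),len(b)) if len(b) else "", )
for r in (350,365,375): print(r,[tuple(int(z) for z in w["img"][r,k]) for k in range(195,315,10)])
E
```

```text
(-0.089, -0.042, 0.048) [200.1 337.5]
(-0.089, 0.042, 0.048) [306.  337.6]
(-0.089, -0.042, 0.02) [205.  315.1]
(-0.089, 0.042, 0.02) [301.3 315.2]
(-0.089, -0.019, 0.02) [231.3 315.2]
(-0.089, 0.019, 0.02) [274.9 315.2]
(-0.124, 0, 0.03) [253.1 286.3]
(-0.095, 0, 0.03) [253.1 316.6]
(-0.095, 0, 0.074) [253.  355.8]
290 O  B (np.int64(240), np.int64(268), 29)
294 O  B (np.int64(240), np.int64(268), 29)
298 O  B (np.int64(240), np.int64(268), 29)
302 O  B (np.int64(240), np.int64(268), 29)
306 O  B (np.int64(240), np.int64(268), 29)
310 O  B (np.int64(240), np.int64(268), 29)
314 O (np.int64(208), np.int64(209), 2) B (np.int64(240), np.int64(267), 28)
318 O (np.int64(207), np.int64(301), 50) B (np.int64(241), np.int64(267), 27)
322 O (np.int64(206), np.int64(301), 51) B (np.int64(241), np.int64(267), 27)
326 O (np.int64(205), np.int64(302), 98) B 
330 O (np.int64(205), np.int64(303), 99) B 
334 O (np.int64(201), np.int64(307), 103) B 
338 O (np.int64(289), np.int64(305), 17) B 
342 O (np.int64(267), np.int64(273), 7) B 
346 O (np.int64(268), np.int64(272), 5) B 
350 [(188, 195, 197), (189, 195, 197), (60, 60, 69), (64, 64, 72), (66, 67, 75), (71, 72, 79), (78, 79, 87), (82, 84, 90), (83, 86, 93), (94, 97, 104), (139, 144, 147), (190, 195, 197)]
365 [(42, 44, 48), (42, 46, 50), (40, 45, 49), (41, 44, 49), (41, 44, 48), (39, 45, 49), (38, 43, 47), (40, 45, 49), (39, 45, 48), (41, 45, 49), (41, 45, 48), (42, 45, 49)]
375 [(42, 45, 50), (40, 45, 49), (41, 45, 50), (41, 46, 50), (41, 46, 49), (42, 46, 50), (41, 45, 48), (40, 45, 48), (41, 46, 49), (41, 45, 49), (41, 46, 49), (39, 43, 48)]
```

The flap shows at exactly its shut position (rows 315–337), and the handle comes through the notch centred at column 254, where 253 was expected. Handing in.

```bash
python3 -c "
from station import bot
print(bot.job_done())"
```

```text
the job is handed in; nothing more can be done
None
```

I took the top boat off the stack and loaded it into the dryer against the back stop, then handed the job in at about 25 s. No verdict was reported.

**What I did:** I gripped the handle, tipped the boat 28° about its far edge, drew it 35 mm along its slope and lifted it clear. I then levelled it, set it on the track and slid it in through the flap. I released the handle and pushed its end with shut fingers until the stop gave about 10 N.

**Last checks:**
- **Flap and handle:** in the wrist camera the flap shows exactly where it should when shut. The handle is centred in the notch to within about 1 pixel.
- **Boat position:** fully home, judged by the arm being blocked at the expected depth. I did not measure tilt directly.
- **Boats on the stand:** the boat below was found at (0.560, 0.160), in line with the start. The lowest boat was only seen to be in place in the pictures after the lift.
- **Robot:** clear of everything when I handed in.

**What disagreed or failed:**
- **Fingertip position:** the fingertips appeared about 30 mm behind the stated TCP, so my first close was above the handle and caught nothing. I regripped lower, guided by the images.
- **Network detection:** the top-camera network's last report of the handle pointed into the dryer housing, which I ignored.
- **Picture limit:** I had used all 12 pictures by the end, so the final checks were numerical only.

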